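# Fasten the open hasp of the sample case with a snap hook

## Task

One of the two hasps on the blue sample case is still undone. Fold its brass strap down flat over its staple, then clip the spare snap hook (orange grip) onto that staple: push its sprung gate against one leg of the staple so that just that leg ends up inside the hook and the gate snaps shut, and leave the hook lying on the case. Leave the hasp that is already fastened, its hook with the green grip, the nippers and the glue tube where they are.

Things in the scene. Friction and masses are not known exactly. Their poses are not given: they have to be found in the camera images.
- sample_case: flat closed blue case fixed on the table, 190 (x) by 310 (y) by 40 mm high; origin under its centre, z up, x pointing away from the robot. The rail along its front edge carries two staples; the hasps sit 78 mm left and right of its middle, in either order, 30 mm to the robot's side of the centre.
- hasp_open: the steel hasp still undone (leaf, hinge, staple), fixed on the case. Origin on the case's top (40 mm above the table) under the strap's hinge axis, which runs along y 3.5 mm higher; x away from the robot, y left, z up. Staple: inverted U of 8 mm round steel parallel to y at x = -45 mm (robot's side), legs at y = -25 and +25 mm, 38 mm high, crown's underside 30 mm above the case.
- strap (a joint): brass strap of the open hasp: 0 = folded flat, 1.57 = upright, 1.95 = most, leaning away from the robot; friction (0.03 N m) holds it where left. 78 mm wide, 3 mm thick, 63 mm from hinge axis to end, top 5 mm above the case when folded. A slot 37 to 52 mm from the axis, 62 mm wide, passes over the staple; it is solid from 3 to 37 mm, a good place to press it down.
- hasp_open_leg_right (a point): axis of the right leg (-y side) of the open hasp's staple, 10.5 mm above the case's top. One way to clip on: hook flat, its underside about 9 mm above the case's top, nose to the left, gate facing away from the robot, pushed away from the robot onto this leg, so that the nose passes between the legs
- hasp_open_leg_left (a point): axis of the left leg (+y side) of the open hasp's staple, 10.5 mm above the case's top
- hasp_done: the same hasp, already fastened: strap down, a hook with a green grip clipped on its staple. Frame as for hasp_open.
- snap_hook: the spare snap hook, loose on the table, 114 mm long, 0.12 kg: a straight orange grip 42 x 18 x 14 mm high, then a flat ring of 10 mm steel bar with a sprung brass gate. Origin under the grip's middle; x along the grip to the ring, z up, gate on the -y side. Ring's bar: x 15 to 92, y -27 to +36 mm, centre 5.5 mm above the underside; free inside from x 25 to 82 mm and up to y = +26 mm.
- snap_hook_gate (a joint): gate of the spare hook: 0 = shut, 1.25 = most, swung into the ring (+y). A 7 mm bar along x, 40 mm long, hinged at x = 32, y = -22 mm of the hook, free end at the nose, x = 72 mm. A spring shuts it (1 N at its end, 2.5 N when wide open). A leg pushed in at x = 57 to 67 mm passes its end when it is at y = 13 to 19 mm; the gate then snaps shut behind the leg.
- snap_hook_eye (a point): middle of the ring of the spare hook, at x = 53, y = 4, z = 5.5 mm of the hook
- fastened_hook: the same kind of hook with a green grip, clipped on the staple of hasp_done; loose, to be left alone
- tile_nippers: tile nippers with red handles lying on the rear of the case's lid, 52 x 199 x 15 mm, loose; origin under the middle
- glue_tube: black and red glue tube, 32 x 119 x 24 mm, loose, lying on the table in front of the case's right end; origin under the middle
Mind the look-alikes: they are no part of the job. Leave any pink look-alike of the snap_hook alone.

How it is judged:
By the outcome, as a careful person would: the job done as asked, in the order asked, and still so for the second after the job is handed in, with the robot touching nothing.
It also fails if it takes over 59 s, if anything falls off the work surface, if the arm or the gripper's body presses on something with over 40 N, if the wrist force passes 120 N, or if a joint passes its speed limit or range.

## Robot

A 6-joint arm with a two-finger parallel gripper is mounted at the origin on a cart in front of the work surface, level with it; the furniture and walls round the work are solid. World frame = base frame: x ahead of the robot, y to its left, z up, the work surface at z = 0. Lengths are in mm, angles in degrees, forces in N, time in s.
With the tool pointing down it reaches from about 300 to 850 mm from the base axis. Payload 4.2 kg.
Tool frame: the origin (TCP) lies on the centre line of the jaws, within the pads' length; the fingertips stand 14 mm ahead of it and the grasp point (between the pads) lies 5 mm behind it (env.finger_overhang is the z of the fingertips in the tool frame, in mm); z points along the fingers, y is the line along which they close (so a half turn about z gives the same grasp; the last joint's range is limited). The gripper opens to 91 mm and grips with 3 to 60 N. Pads are 32 mm wide; open, the fingers measure 118 mm over their backs; the gripper's body (76 mm by 178 mm) begins 60 mm behind the grasp point.
Start: joints at [-69.557, 18.312, 89.639, -0, 72.044, -1.146], TCP at [211.573, -534.676, 227.976] pointing down, gripper open.
Joint ranges: [-177.97, 177.97], [-48.28, 115.42], [12.27, 149.76], [-77.06, 257.06], [2.81, 150.46], [-146.56, 146.56]. Speed limits (degrees/s): [147.25, 147.25, 180, 180, 180, 180].

## Interface

Orientations are given as [roll, pitch, yaw] about the fixed x, y, z axes, in that order (R = Rz(yaw) Ry(pitch) Rx(roll)).
In Python, from workcell import sensors, viewer, env gives the robot as it stands. The module is installed in compiled form; this text tells all that it offers.
- The arm moves only by the tool step_arm, never from a script. Its argument "plan" is one flat list of numbers, 6 for each row, row after row: the shift along the tool's x, y, z in cm, then the turn, a rotation vector about the tool's x, y, z in rad. In form: [x, y, z, wx, wy, wz, x, y, z, wx, wy, wz, ...]. A call has 1 to 5 rows; each row shifts and turns the commanded pose from where the row before left it, along the tool's axes as they then stand; what a row does not reach is not made up. A row lasts 1/12 s, in which the tool goes at most 41.7 mm and 7.16 degrees, less where a joint would pass 70% of its speed; a pose out of reach is approached as far as the arm can. A call is refused whole if a number of a shift passes 4.17 or a number of a turn 0.125, either way. A call with a gripper value outside its range is refused whole. "hand" is the finger opening in cm, from 0 to 9.12, set as the call begins (left out, the last holds). The fingers move at their own pace and stop on an object; "newtons" is the grip in N (left out, the last holds). Time passes only in rows, so rows that do not move let the fingers close. It gives the time, the measured TCP pose, the force, the opening and the grip force at its end, in the units of the state.
- sensors.state(): the state, without advancing time (a new reading comes with each control period).
- viewer.grab_frame(name): name is "side" or "top"; returns a dict with "img" (400x640x3 uint8, red, green, blue), "fx", "fy", "cx", "cy" (pixels), "position" and "attitude" of the camera in the world. Camera axes: x right, y down, z forward; pixel columns grow to the right and rows downward; lengths in mm; the calibration is good to about 2 mm. A picture is of the moment at which its call begins. There is no depth.
- env.job_done(): hands the job in; it is judged then, once.
Trained networks look in a picture, given as the dict that the camera call returned (one of the last four; its "shot" number tells which), for a name from the list of things; names that differ only in an ending like _2 or _b are one class to them, and where a whole thing is asked for, a point or a joint stands for the part that bears it (a point fixed in the world has none). Each returns a list of dicts, best first, with "score" (0 to 1); they miss things now and then, are a little off and sometimes report something else, mostly with a low value. They report only what shows in the picture. A call takes as long as a camera call. They do not tell look-alikes from the thing itself.
- viewer.boxes_of(name, picture): "location" ([column, row] in pixels, amid what is visible of it).
- viewer.pinpoint(name, picture): "location" ([column, row] in pixels: a listed point, or the origin of a listed thing).
The state is a dict: "time_s": time; "qpos": joint angles; "qvel": joint speeds; "effort": joint torques, N m; "ee_pos": TCP position; "ee_rot": TCP orientation; "force": force on the tool from outside, world axes, zero at the start; "torque": the same for the moment, N m; "gripper_width": finger opening in mm; "gripper_force": force on a finger pad.
Only numpy, scipy, OpenCV 4.12 (cv2) and the standard library are available. Lean on these libraries where they do the work, as an engineer would, in place of code of your own. Each camera call takes 0.05 s, during which the arm holds its last target. There are 200 camera calls.

## Working session

There is one attempt and no reset: what is moved stays moved. The work goes in short steps, Python scripts to look and compute and a tool call to move; the robot and the scene stay as the last step left them, time stands still between calls to the robot, and variables do not carry over. Pictures are saved under pics/ and viewed, at most 10 in all, crops included, and the job is handed in when it is done.

Besides the shell and the picture viewer there is one more tool, called after "Request:" as name(argument=value, ...), one argument or row to a line, values as JSON. step_arm: Moves the arm, as the interface text tells. Its arguments: {"type":"object","properties":{"plan":{"type":"array","items":{"type":"number"}},"hand":{"type":"number"},"newtons":{"type":"number"}},"required":["plan"]}

```bash
mkdir -p pics
cat > h.py <<'E'
from workcell import sensors, viewer, env
import numpy as np, cv2
from scipy.spatial.transform import Rotation as R
def Rm(a): 
    a=np.array(a,float)
    return a if a.shape==(3,3) else (R.from_quat(a).as_matrix() if a.size==4 else R.from_euler('xyz',a,degrees=True).as_matrix())
def ray(p,uv):
    d=Rm(p['attitude'])@np.array([(uv[0]-p['cx'])/p['fx'],(uv[1]-p['cy'])/p['fy'],1])
    return np.array(p['position'],float),d
def at_z(p,uv,z):
    o,d=ray(p,uv); return o+d*(z-o[2])/d[2]
def proj(p,X):
    c=Rm(p['attitude']).T@(np.array(X,float)-np.array(p['position']))
    return np.array([p['cx']+p['fx']*c[0]/c[2],p['cy']+p['fy']*c[1]/c[2]])
def tri(a,ua,b,ub):
    A=[];B=[]
    M=np.zeros((3,3));v=np.zeros(3);
    for p,u in((a,ua),(b,ub)):
        o,d=ray(p,u);d=d/np.linalg.norm(d);Q=np.eye(3)-np.outer(d,d);M+=Q;v+=Q@o
    return np.linalg.solve(M,v)
def save(p,n,crop=None,s=1):
    im=p['img'][:,:,::-1]
    if crop: im=im[crop[1]:crop[3],crop[0]:crop[2]]
    cv2.imwrite('pics/'+n,cv2.resize(im,None,fx=s,fy=s,interpolation=cv2.INTER_CUBIC))
E
python3 - <<'E'
from h import *
print(sensors.state(), env.finger_overhang)
f={n:viewer.grab_frame(n) for n in('top','side')}
for n,p in f.items():
    print(n,p['position'],p['attitude'],p['fx'],p['cx'],p['cy'])
    save(p,n+'0.png')
    for t in 'sample_case hasp_open hasp_open_leg_right hasp_open_leg_left hasp_done snap_hook snap_hook_eye fastened_hook tile_nippers glue_tube'.split():
        print(t,[(np.round(q['location']).tolist(),round(q['score'],2)) for q in viewer.pinpoint(t,p)[:3]])
E
```

```text
{'time_s': 0.0, 'qpos': array([-6.95579224e+01,  1.83500987e+01,  8.97067032e+01, -2.88104306e-03,
        7.20429504e+01, -1.14488360e+00]), 'qvel': array([-0.02160358, -0.01400151,  0.02543   ,  0.00585382, -0.00772775,
        0.05425773]), 'effort': array([-1.67573235e-04, -4.12453651e+01, -2.31974888e+01,  7.27161602e-02,
        4.54621157e-02, -1.93795590e-04]), 'ee_pos': array([ 211.37773714, -534.21982518,  227.13370398]), 'ee_rot': array([-1.79900213e+02,  7.45488665e-04,  2.15878524e+01]), 'force': array([-0.40804334, -0.49348818,  1.12636531]), 'torque': array([ 0.01324738, -0.01950071, -0.01751157]), 'gripper_force': 0.0, 'gripper_width': 91.05037965145458} 14.0
top [ 390.47862887 -208.24263603  913.73740913] [-1.68262918e+02 -9.39374729e-02 -8.34133140e+01] 477.3729039134038 315.55672270444296 207.24074624620837
sample_case [([324.0, 183.0], 0.96), ([333.0, 301.0], 0.17)]
hasp_open [([364.0, 199.0], 0.63)]
hasp_open_leg_right [([376.0, 220.0], 0.66)]
hasp_open_leg_left [([346.0, 220.0], 0.61), ([356.0, 282.0], 0.23)]
hasp_done [([281.0, 187.0], 0.62), ([332.0, 144.0], 0
[... 258 characters left out ...]
ube [([330.0, 302.0], 0.66), ([424.0, 284.0], 0.59)]
side [328.11702695 432.45692837 573.79798589] [-126.90872061    0.78097343 -160.54623774] 410.0920740494412 322.94855070024903 192.64151335776057
sample_case [([293.0, 217.0], 0.63)]
hasp_open [([314.0, 179.0], 0.81), ([291.0, 214.0], 0.51)]
hasp_open_leg_right [([340.0, 175.0], 0.9)]
hasp_open_leg_left [([333.0, 184.0], 0.62)]
hasp_done []
snap_hook [([391.0, 287.0], 0.89), ([388.0, 209.0], 0.87), ([264.0, 195.0], 0.39)]
snap_hook_eye [([397.0, 220.0], 0.96), ([383.0, 262.0], 0.76), ([292.0, 215.0], 0.65)]
fastened_hook [([325.0, 202.0], 0.78)]
tile_nippers [([261.0, 192.0], 0.92)]
glue_tube [([390.0, 173.0], 0.8), ([317.0, 179.0], 0.22)]
```

Run:
```python
import cv2
a=cv2.imread('pics/top0.png');b=cv2.imread('pics/side0.png')
cv2.imwrite('pics/a.png',cv2.resize(a[90:340,170:490],None,fx=2.4,fy=2.4,interpolation=2))
cv2.imwrite('pics/b.png',cv2.resize(b[120:330,190:470],None,fx=2.8,fy=2.8,interpolation=2))
```

```text
(no output)
```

View pics/a.png

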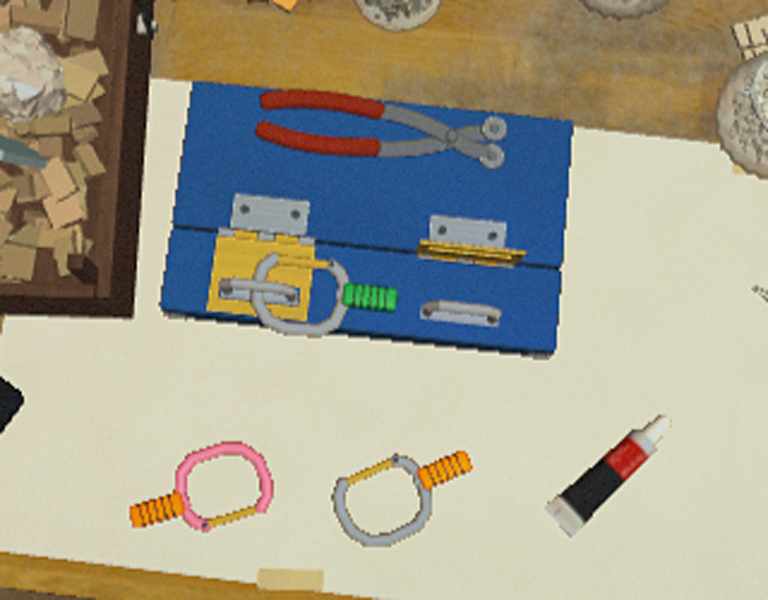

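View pics/b.png

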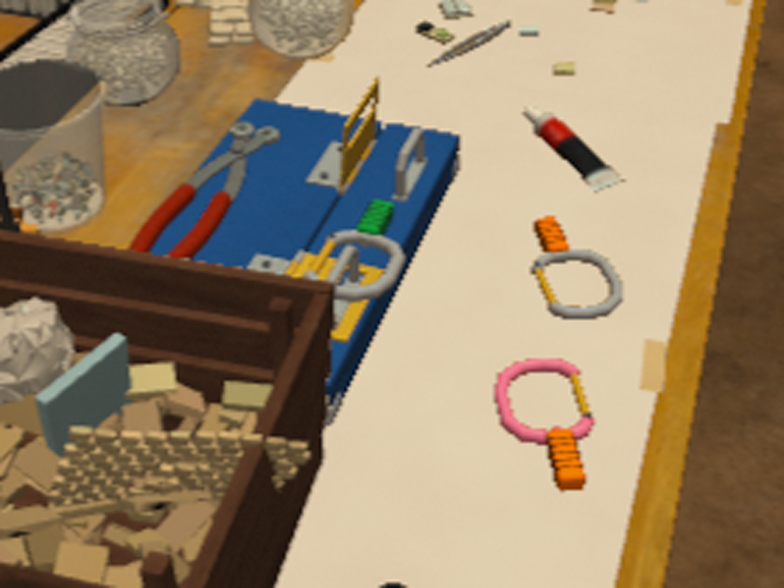

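The top view (crop offset 170,90, scale 2.4) shows the undone hasp on the right: strap upright at about (366,195), staple at (348–376, 221).

Candidates for the spare hook:
- Grey ring with orange grip at (355,285), ring centre (330,298). This is the one.
- Pink ring with orange grip at (235,302). Look-alike, leave alone.
- Green-grip hook at (320,215). Already fastened, leave alone.

The grey hook already has its nose to the left and its gate facing away.

Run:
```python
from h import *
from scipy.optimize import least_squares
f={n:viewer.grab_frame(n) for n in('top','side')}
t,s=f['top'],f['side']
c=lambda u,v:(170+u/2.4,90+v/2.4); d=lambda u,v:(190+u/2.8,120+v/2.8)
# case fit
obs=[(t,c(193,82),(95,155,40)),(t,c(573,122),(95,-155,40)),(t,c(555,352),(-95,-155,40)),(t,c(163,310),(-95,155,40)),
(s,d(458,135),(-95,-155,40)),(s,d(262,100),(95,-155,40))]
hx=-30;hy=-78
obs+=[(t,c(425,311),(hx-45,hy+27,75)),(t,c(497,318),(hx-45,hy-27,75)),(t,c(419,246),(hx,hy+39,106)),(t,c(525,256),(hx,hy-39,106))]
W=lambda p,X:np.r_[R.from_euler('z',p[2]).as_matrix()[:2,:2]@np.array(X[:2],float)+p[:2],X[2]]
fun=lambda p:np.concatenate([proj(k,W(p,X))-u for k,u,X in obs])
for sub in (obs[:6],obs[:8]):
    fn=lambda p:np.concatenate([proj(k,W(p,X))-u for k,u,X in sub])
    r=least_squares(fn,[450,-200,0],x_scale=[100,100,.1],loss='soft_l1');print(r.x[:2],np.degrees(r.x[2]),np.round(r.fun.reshape(-1,2),1).tolist())
p=r.x
for n,X in dict(hinge=(hx,hy,43.5),legR=(hx-45,hy-25,50.5),legL=(hx-45,hy+25,50.5),crown=(hx-45,hy,74)).items():print(n,W(p,X).round(1))
# hook
def mask(k,box,lo,hi):
    m=cv2.inRange(cv2.cvtColor(k['img'],cv2.COLOR_RGB2HSV),lo,hi);z=np.zeros_like(m);x0,y0,x1,y1=box;z[y0:y1,x0:x1]=m[y0:y1,x0:x1];return z
for k,box,z in((t,(300,265,372,325),7),(s,(375,190,420,240),7)):
    m=mask(k,box,(5,190,120),(16,255,255));v,u=np.nonzero(m);g=(u.mean(),v.mean())
    g3=at_z(k,g,10); print('grip',len(u),np.round(g,1),g3.round(1))
    h=cv2.cvtColor(k['img'],cv2.COLOR_RGB2HSV)
    m2=mask(k,box,(0,0,60),(180,60,200)) ; v,u=np.nonzero(m2)
    P=np.array([at_z(k,q,6)[:2] for q in zip(u,v)]);rc=cv2.minEnclosingCircle(P.astype(np.float32))
    print('ring',len(u),P.min(0),P.max(0),rc)
print('h', [ (at_z(t,c(*q),5.5)[:2].round(1)) for q in ((397,460),(343,485),(383,500),(423,486),(376,545))])
print('tri grip',)
```

```text
[ 626.70166889 -198.31779458] 0.2353587501642813 [[-0.7, -0.7], [0.5, -0.4], [0.6, 1.0], [-2.4, 0.2], [1.8, -1.0], [-2.0, -1.6]]
[ 625.41642342 -197.65114542] -0.03148902019940061 [[-0.9, -0.4], [0.3, 0.5], [-0.0, 2.0], [-3.0, 0.4], [2.5, -0.6], [-1.3, -1.4], [0.4, -1.3], [0.5, -0.8]]
hinge [ 595.4 -275.6   43.5]
legR [ 550.4 -300.6   50.5]
legL [ 550.4 -250.6   50.5]
crown [ 550.4 -275.6   74. ]
grip 41 [354.  283.6] [ 440.5 -276.3   10. ]
ring 426 [ 372.94861868 -285.02993612] [ 452.13223273 -194.92075461] ((417.5062255859375, -245.2891845703125), 52.7095832824707)
grip 87 [386.8 203.5] [ 438.6 -279.9   10. ]
ring 265 [ 373.33331172 -274.94855186] [ 446.61865292 -193.45122057] ((409.1014404296875, -234.20606994628906), 40.75803756713867)
h [array([ 440.3, -241.6]), array([ 416.2, -201.8]), array([ 408.4, -234.1]), array([ 422.6, -263.9]), array([ 373.8, -232.4])]
tri grip
```

Run:
```python
from h import *
t=viewer.grab_frame('top');s=viewer.grab_frame('side')
c=lambda u,v:(170+u/2.4,90+v/2.4); d=lambda u,v:(190+u/2.8,120+v/2.8)
print('strap end',tri(t,c(525,256),s,d(378,82)),tri(t,c(419,244),s,d(340,130)))
for a in np.radians([80,90,100,112]):
    print(a,[proj(k,(595.4-63*np.cos(a),-275.6+y,43.5+63*np.sin(a))).round(1) for k in(t,s) for y in(39,-39)])
print(c(419,244),c(525,254),d(340,130),d(378,82))
print('nip',[at_z(t,c(*q),50)[:2].round() for q in((260,140),(490,155),(270,95))])
```

```text
strap end [ 593.19757011 -315.13686194   99.29081427] [ 594.35095891 -236.92910994  101.43764005]
1.3962634015954636 [array([343.8, 195.1]), array([388.5, 200.2]), array([316.9, 166. ]), array([329. , 147.7])]
1.5707963267948966 [array([344.5, 188.9]), array([389.1, 193.9]), array([312. , 164.7]), array([324.4, 146.6])]
1.7453292519943295 [array([345.1, 183. ]), array([389.6, 188. ]), array([307.2, 164.2]), array([319.8, 146.1])]
1.9547687622336491 [array([345.7, 176.6]), array([389.9, 181.6]), array([301.6, 164.6]), array([314.5, 146.7])]
(344.58333333333337, 191.66666666666669) (388.75, 195.83333333333334) (311.42857142857144, 166.42857142857144) (325.0, 149.28571428571428)
nip [array([ 674., -106.]), array([ 683., -288.]), array([ 712., -109.])]
```

Request:
step_arm(
  plan=[3.35, -0.52, 0, 0, 0, 0, 3.35, -0.52, 0, 0, 0, 0, 3.35, -0.52, 0, 0, 0, 0, 3.35, -0.52, 0, 0, 0, 0, 3.35, -0.52, 0, 0, 0, 0],
  hand=0,
  newtons=20,
)

```text
time_s: 1.72
ee_pos: [358.9, -448.0, 228.1]
ee_rot: [180.0, -0.0, 21.6]
force: [0.4, -1.1, -0.2]
gripper_width: 61.0
gripper_force: 0.0
```

Request:
step_arm(
  plan=[3.35, -0.52, 0, 0, 0, 0, 3.35, -0.52, 0, 0, 0, 0, 3.35, -0.52, 0, 0, 0, 0, 3.35, -0.52, 0, 0, 0, 0, 3.35, -0.52, 0, 0, 0, 0],
)

```text
time_s: 2.13
ee_pos: [505.3, -362.0, 228.1]
ee_rot: [180.0, -0.0, 21.6]
force: [0.9, -0.7, 1.2]
gripper_width: 27.6
gripper_force: 0.0
```

Request:
step_arm(
  plan=[3.35, -0.52, 0, 0, 0, 0, 3.35, -0.52, 0, 0, 0, 0, 3.35, -0.52, 0, 0, 0, 0, 3.35, -0.52, 0, 0, 0, 0, 3.35, -0.52, 0, 0, 0, 0],
)

```text
time_s: 2.55
ee_pos: [651.4, -276.2, 227.9]
ee_rot: [180.0, 0.0, 21.6]
force: [-0.4, -1.1, -0.2]
gripper_width: 0.4
gripper_force: 0.0
```

Request:
step_arm(
  plan=[0, 0, 1.25, 0, 0, -0.1194, 0, 0, 1.25, 0, 0, -0.1194, 0, 0, 1.25, 0, 0, -0.1194, 0, 0, 1.25, 0, 0, -0.1194, 0, 0, 1.25, 0, 0, -0.1194],
)

```text
time_s: 2.97
ee_pos: [650.2, -277.1, 164.7]
ee_rot: [-180.0, 0.0, 56.2]
force: [0.0, 0.2, 0.3]
gripper_width: 0.4
gripper_force: 0.0
```

Request:
step_arm(
  plan=[0, 0, 1.25, 0, 0, -0.1194, 0, 0, 1.25, 0, 0, -0.1194, 0, 0, 1.25, 0, 0, -0.1194, 0, 0, 1.25, 0, 0, -0.1194, 0, 0, 1.25, 0, 0, -0.1194],
)

```text
time_s: 3.38
ee_pos: [650.2, -277.3, 102.3]
ee_rot: [180.0, 0.0, 90.3]
force: [0.8, 0.1, 0.3]
gripper_width: 0.5
gripper_force: 0.0
```

Request:
step_arm(
  plan=[0, -1.44, 0.05, 0, 0, 0, 0, -1.44, 0.05, 0, 0, 0, 0, -1.44, 0.05, 0, 0, 0, 0, -1.44, 0.05, 0, 0, 0, 0, -1.44, 0.05, 0, 0, 0],
)

```text
time_s: 3.8
ee_pos: [577.8, -277.3, 100.4]
ee_rot: [180.0, 0.0, 90.0]
force: [0.6, -0.7, -0.4]
gripper_width: 0.4
gripper_force: 0.3
```

Request:
step_arm(
  plan=[0, 0, 0.7, 0, 0, 0, 0, 0, 0.7, 0, 0, 0, 0, 0, 0.7, 0, 0, 0, 0, 0, 0.7, 0, 0, 0, 0, 0, 0.7, 0, 0, 0],
)

```text
time_s: 4.22
ee_pos: [578.9, -277.2, 64.4]
ee_rot: [180.0, 0.0, 90.0]
force: [0.2, 0.4, 0.5]
gripper_width: 0.2
gripper_force: 0.4
```

Request:
step_arm(
  plan=[0, 0, 0.15, 0, 0, 0, 0, 0, 0.15, 0, 0, 0, 0, 0, 0.1, 0, 0, 0, 0, 0, 0.1, 0, 0, 0, 0, 0, 0, 0, 0, 0],
)

```text
time_s: 4.63
ee_pos: [578.4, -277.3, 60.5]
ee_rot: [180.0, 0.0, 90.0]
force: [1.3, -0.1, 0.4]
gripper_width: 0.5
gripper_force: 0.0
```

Request:
step_arm(
  plan=[0, 0, 0.1, 0, 0, 0, 0, 0, 0.1, 0, 0, 0, 0, 0, 0, 0, 0, 0],
)

```text
time_s: 4.88
ee_pos: [578.4, -277.4, 59.3]
ee_rot: [179.9, 0.0, 90.0]
force: [-0.9, 0.5, 3.1]
gripper_width: 0.2
gripper_force: 2.1
```

Request:
step_arm(
  plan=[0, 0, 0.05, 0, 0, 0, 0, 0, 0.05, 0, 0, 0, 0, 0, 0, 0, 0, 0],
)

```text
time_s: 5.13
ee_pos: [578.4, -277.4, 59.2]
ee_rot: [179.9, 0.0, 90.0]
force: [-2.8, 1.4, 9.6]
gripper_width: 0.6
gripper_force: 4.6
```

Request:
step_arm(
  plan=[0, 0, -3, 0, 0, 0, 0, 0, -3, 0, 0, 0, 0, -2.5, -2, 0, 0, 0, 0, -2.8, 0, 0, 0, 0, 0, -2.8, 0, 0, 0, 0],
  hand=4.5,
)

```text
time_s: 5.55
ee_pos: [497.3, -277.7, 139.0]
ee_rot: [179.8, 0.1, 90.0]
force: [-0.2, 0.5, -0.4]
gripper_width: 30.8
gripper_force: 0.0
```

Request:
step_arm(
  plan=[-0.1, -2.8, 0, 0, 0, 0, -0.1, -2.8, 0, 0, 0, 0, 0, 0, 0, 0, 0, -0.108, 0, 0, 0, 0, 0, -0.108, 0, 0, 0, 0, 0, -0.108],
)

```text
time_s: 5.97
ee_pos: [440.6, -279.5, 137.7]
ee_rot: [180.0, 0.0, 108.8]
force: [0.4, 0.6, 0.1]
gripper_width: 45.1
gripper_force: 0.0
```

Request:
step_arm(
  plan=[0, 0, 0, 0, 0, -0.108, 0, 0, 0, 0, 0, -0.108, 0, 0, 0, 0, 0, 0],
)

```text
time_s: 6.22
ee_pos: [441.1, -279.3, 137.5]
ee_rot: [180.0, 0.0, 121.0]
force: [0.6, 0.2, -0.3]
gripper_width: 45.0
gripper_force: 0.0
```

```bash
cat >> h.py <<'E'
def hookW(G,yaw,q,z0=0):
    a=np.radians(yaw);return np.array([G[0]+q[0]*np.cos(a)-q[1]*np.sin(a),G[1]+q[0]*np.sin(a)+q[1]*np.cos(a),z0+q[2]])
def draw(p,im,ox,oy,sc,pts3,col,closed=True):
    P=np.array([((proj(p,X)-[ox,oy])*sc) for X in pts3]).round().astype(np.int32);cv2.polylines(im,[P],closed,col,1)
def hookdraw(p,im,ox,oy,sc,G,yaw,z0=0):
    H=lambda L:[hookW(G,yaw,q,z0) for q in L]
    draw(p,im,ox,oy,sc,H([(-21,-9,14),(21,-9,14),(21,9,14),(-21,9,14)]),(255,0,0))
    draw(p,im,ox,oy,sc,H([(32,-22,5.5),(72,-22,5.5)]),(0,0,255))
    draw(p,im,ox,oy,sc,H([(25,-17,5.5),(82,-17,5.5),(82,26,5.5),(25,26,5.5)]),(0,255,0))
    draw(p,im,ox,oy,sc,H([(15,-27,5.5),(92,-27,5.5),(92,36,5.5),(15,36,5.5)]),(0,255,0))
E
python3 - <<'E'
from h import *
print(sensors.state()['ee_pos'],sensors.state()['ee_rot'])
t=viewer.grab_frame('top');s=viewer.grab_frame('side')
out=[]
for p,b in((t,(290,180,390,330)),(s,(290,140,430,250))):
    sc=4 if p is t else 4
    im=cv2.resize(p['img'][b[1]:b[3],b[0]:b[2],::-1],None,fx=sc,fy=sc,interpolation=2)
    if p is s: hookdraw(p,im,b[0],b[1],sc,(438,-280),121)
    out.append(im)
h=max(i.shape[0] for i in out)
out=[cv2.copyMakeBorder(i,0,h-i.shape[0],0,0,0) for i in out]
im=np.hstack(out);im=cv2.resize(im,None,fx=.8,fy=.8) ;cv2.imwrite('pics/c.png',im)
E
```

```text
[ 441.09068236 -279.34674235  137.4687024 ] [1.79997319e+02 2.40445187e-02 1.21033687e+02]
```

View pics/c.png

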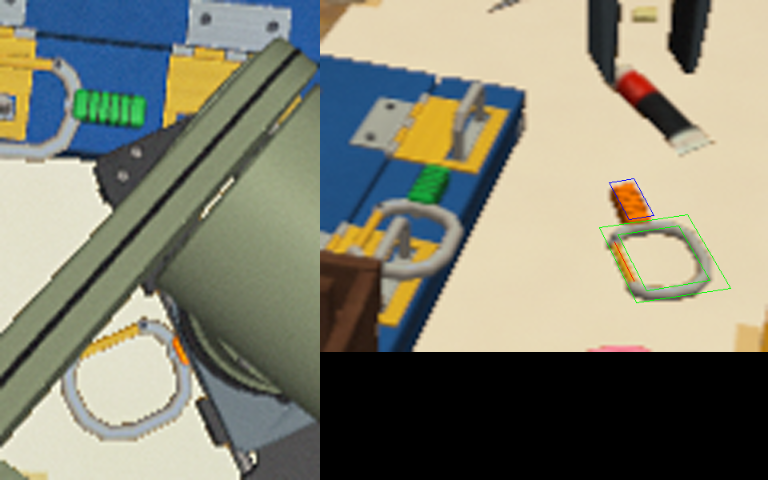

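The side view shows the strap flat with the staple through its slot, around display (460,125). The model overlay at G=(438,-280), yaw 121 matches the grey hook. Next is the grasp.

Request:
step_arm(
  plan=[-0.4, -0.25, 2.5, 0, 0, 0, 0, 0, 2.8, 0, 0, 0, 0, 0, 2.8, 0, 0, 0, 0, 0, 2.6, 0, 0, 0, 0, 0, 1.35, 0, 0, 0],
)

```text
time_s: 6.73
ee_pos: [439.6, -283.0, 14.2]
ee_rot: [-179.9, -0.2, 120.8]
force: [-0.8, -0.4, 7.0]
gripper_width: 44.7
gripper_force: 5.1
```

Request:
step_arm(
  plan=[0, 0, 0, 0, 0, 0, 0, 0, 0, 0, 0, 0, 0, 0, 0, 0, 0, 0, 0, 0, 0, 0, 0, 0, 0, 0, 0, 0, 0, 0],
  hand=0.5,
  newtons=40,
)

```text
time_s: 7.15
ee_pos: [441.2, -284.1, 17.2]
ee_rot: [180.0, 0.0, 120.9]
force: [0.6, 0.3, 0.0]
gripper_width: 17.7
gripper_force: 40.0
```

Request:
step_arm(
  plan=[0, 0, -1.5, 0, 0, 0, 0, 0, -2.5, 0, 0, 0, 0, 0, -3, 0, 0, 0, 0, 0, -3, 0, 0, 0, 0, 0, 0, 0, 0, 0.1],
)

```text
time_s: 7.57
ee_pos: [444.0, -286.0, 122.7]
ee_rot: [179.7, 0.6, 115.1]
force: [1.1, -1.2, -0.8]
gripper_width: 18.1
gripper_force: 40.0
```

Request:
step_arm(
  plan=[0, 0, 0, 0, 0, 0.11, 0, 0, 0, 0, 0, 0.11, 0, 0, 0, 0, 0, 0.11, 0, 0, 0, 0, 0, 0.11, 0, 0, 0, 0, 0, 0],
)

```text
time_s: 7.98
ee_pos: [440.8, -283.9, 117.0]
ee_rot: [180.0, 0.0, 89.9]
force: [0.6, 0.8, -1.2]
gripper_width: 17.5
gripper_force: 40.0
```

Request:
step_arm(
  plan=[-2.1, 1.45, 0, 0, 0, 0, -2.1, 1.45, 0, 0, 0, 0, -2.1, 1.45, 0, 0, 0, 0, -2.1, 1.45, 0, 0, 0, 0, 0, 0, 0, 0, 0, 0],
)

```text
time_s: 8.4
ee_pos: [501.9, -372.0, 116.9]
ee_rot: [179.8, 0.2, 90.1]
force: [1.0, 0.2, -1.1]
gripper_width: 17.5
gripper_force: 40.0
```

```bash
cat > v.py <<'E'
import sys
from h import *
def view(n,G=None,yaw=90,z0=49,bs=((280,150,440,290),(270,90,420,250))):
    st=sensors.state();print(st['ee_pos'].round(1),st['ee_rot'].round(1),st['force'].round(1),st['gripper_width'])
    e=st['ee_pos']; y=st['ee_rot'][2]
    if G is None: G=hookW(e[:2],y,(5,0,0))[:2]; yaw=y; z0=e[2]-17
    out=[]
    for k,b in zip(('top','side'),bs):
        p=viewer.grab_frame(k)
        for nm in('snap_hook_eye','hasp_open_leg_right'):
            print(k,nm,[(np.round(q['location'],1).tolist(),round(q['score'],2)) for q in viewer.pinpoint(nm,p)[:2]])
        print('model eye',proj(p,hookW(G,yaw,(53,4,5.5),z0)).round(1),'legR',proj(p,(550.4,-300.6,50.5)).round(1))
        im=cv2.resize(p['img'][b[1]:b[3],b[0]:b[2],::-1],None,fx=4,fy=4,interpolation=2)
        if k=='side' or 1:
            hookdraw(p,im,b[0],b[1],4,G,yaw,z0)
            for yy in(-300.6,-250.6): draw(p,im,b[0],b[1],4,[(550.4,yy,45),(550.4,yy,74)],(255,0,255))
        out.append(im)
    h=max(i.shape[0] for i in out)
    im=np.hstack([cv2.copyMakeBorder(i,0,h-i.shape[0],0,0,0) for i in out]);f=min(800/im.shape[1],600/im.shape[0])
    cv2.imwrite('pics/'+n,cv2.resize(im,None,fx=f,fy=f,interpolation=3))
E
python3 -c "
from v import *
view('d.png')"
```

```text
[ 501.9 -372.   116.9] [179.8   0.2  90.1] [ 1.   0.2 -1.1] 17.515054157588843
top snap_hook_eye [([263.3, 288.0], 0.78), ([383.1, 252.6], 0.56)]
top hasp_open_leg_right [([377.7, 221.4], 0.88)]
model eye [383.9 249.6] legR [374.8 223.9]
side snap_hook_eye [([369.0, 156.3], 0.94), ([383.6, 264.4], 0.71)]
side hasp_open_leg_right [([337.3, 175.3], 0.85), ([259.8, 192.8], 0.25)]
model eye [366.8 154.3] legR [341.4 174.2]
```

View pics/d.png

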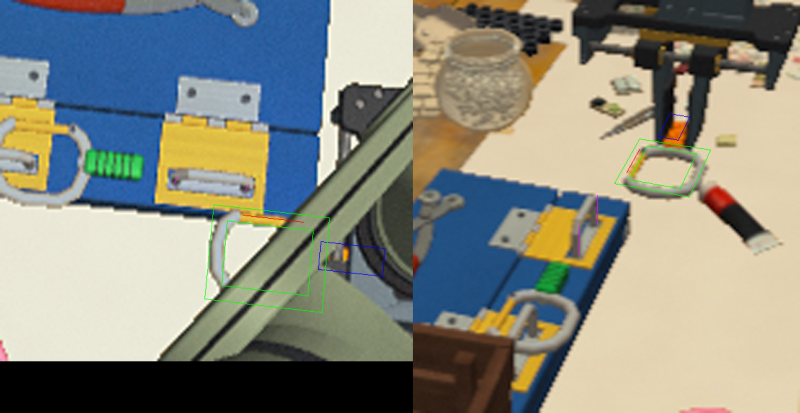

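Run:
```python
from h import *
out=[]
for k,b in(('top',(325,195,395,240)),('side',(315,150,375,195))):
    p=viewer.grab_frame(k)
    im=cv2.resize(p['img'][b[1]:b[3],b[0]:b[2],::-1],None,fx=6 if k=='top' else 6,fy=6,interpolation=2)
    # base plate-free: crown top line & leg verticals
    draw(p,im,b[0],b[1],6,[(550.4,-300.6,45),(550.4,-300.6,74),(550.4,-250.6,74),(550.4,-250.6,45)],(255,0,255),False)
    draw(p,im,b[0],b[1],6,[(532.4,-314.6,45),(532.4,-236.6,45),(595,-236.6,45),(595,-314.6,45)],(0,0,255))
    out.append(im)
cv2.imwrite('pics/e.png',np.hstack(out)[:, :800])
```

```text
(no output)
```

View pics/e.png

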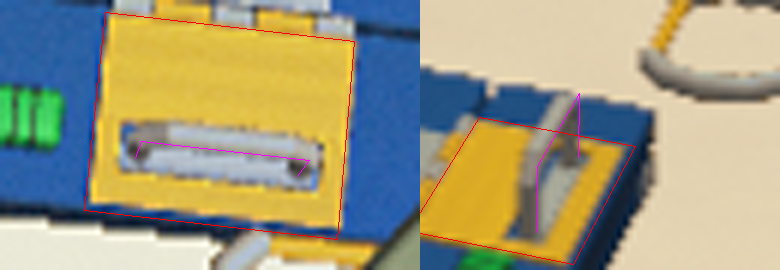

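Request:
step_arm(
  plan=[0.3, 0, 1.5, 0, 0, 0, 0.3, 0, 1.5, 0, 0, 0, 0, 0, 1.3, 0, 0, 0, 0, 0, 0.8, 0, 0, 0, 0, 0, 0, 0, 0, 0],
)

```text
time_s: 9.22
ee_pos: [497.9, -360.9, 64.3]
ee_rot: [-179.8, -0.1, 90.0]
force: [-0.5, -0.9, -1.6]
gripper_width: 17.8
gripper_force: 40.0
```

Run:
```python
from h import *
st=sensors.state();e=st['ee_pos'];print(e.round(1),st['force'].round(1))
out=[]
for k,b in(('top',(315,195,395,265)),('side',(315,145,385,215))):
    p=viewer.grab_frame(k)
    im=cv2.resize(p['img'][b[1]:b[3],b[0]:b[2],::-1],None,fx=5,fy=5,interpolation=2)
    hookdraw(p,im,b[0],b[1],5,(e[0],e[1]+3.5),90,e[2]-17)
    draw(p,im,b[0],b[1],5,[(552.4,-300.4,45),(552.4,-300.4,74),(552.4,-250.4,74),(552.4,-250.4,45)],(255,0,255),False)
    print(k,[(np.round(q['location'],1).tolist(),round(q['score'],2)) for q in viewer.pinpoint('snap_hook_eye',p)[:2]],proj(p,(e[0]-4,e[1]+56.5,e[2]-11.5)).round(1))
    out.append(im)
cv2.imwrite('pics/f.png',np.hstack(out)[:, :800])
```

```text
[ 497.9 -360.9   64.3] [-0.5 -0.9 -1.6]
top [([263.9, 289.7], 0.73), ([373.7, 257.8], 0.72)] [374.3 254.5]
side [([382.2, 261.4], 0.9), ([366.3, 177.9], 0.86)] [366.2 177. ]
```

View pics/f.png

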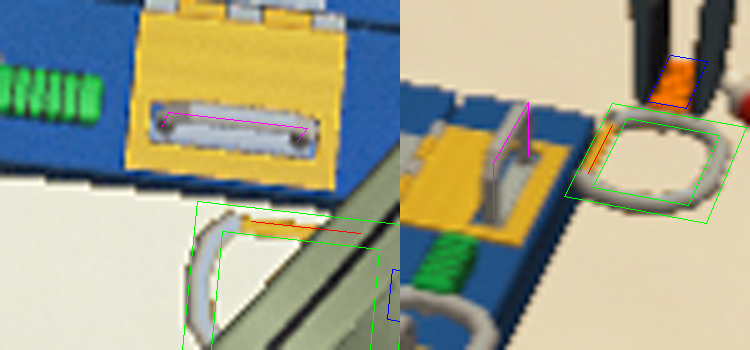

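Request:
step_arm(
  plan=[-0.4, 0.8, 0, 0, 0, 0, 0, 0.8, 0, 0, 0, 0, 0, 0.4, 0, 0, 0, 0, 0, 0.2, 0, 0, 0, 0, 0, 0, 0, 0, 0, 0],
)

```text
time_s: 9.83
ee_pos: [521.8, -366.0, 65.9]
ee_rot: [180.0, 0.0, 90.0]
force: [-0.5, -0.1, -1.3]
gripper_width: 17.3
gripper_force: 40.0
```

Request:
step_arm(
  plan=[0, 0.5, 0, 0, 0, 0, 0, 0.5, 0, 0, 0, 0, 0, 0.5, 0, 0, 0, 0, 0, 0.5, 0, 0, 0, 0, 0, 0, 0, 0, 0, 0],
)

```text
time_s: 10.25
ee_pos: [541.9, -366.3, 65.8]
ee_rot: [180.0, 0.1, 90.0]
force: [-1.8, -2.1, -1.9]
gripper_width: 17.7
gripper_force: 40.0
```

Request:
step_arm(
  plan=[0, 0.5, 0, 0, 0, 0, 0, 0.5, 0, 0, 0, 0, 0, 0.5, 0, 0, 0, 0, 0, 0.5, 0, 0, 0, 0, 0, 0, 0, 0, 0, 0],
)

```text
time_s: 10.67
ee_pos: [563.0, -366.7, 66.2]
ee_rot: [179.8, 0.1, 90.0]
force: [-0.1, -3.1, -1.8]
gripper_width: 17.7
gripper_force: 40.0
```

```bash
cat > w.py <<'E'
from h import *
def look(n,crops=(('top',(315,180,395,250)),('side',(305,135,375,205))),sc=5):
    st=sensors.state();e=st['ee_pos'];print(e.round(1),st['force'].round(1))
    out=[]
    for k,b in crops:
        p=viewer.grab_frame(k)
        out.append(cv2.resize(p['img'][b[1]:b[3],b[0]:b[2],::-1],None,fx=sc,fy=sc,interpolation=2))
    cv2.imwrite('pics/'+n,np.hstack(out)[:, :800])
E
python3 -c "
from w import *
look('g.png')"
```

```text
[ 563.  -366.7   66.2] [-0.1 -3.1 -1.8]
```

View pics/g.png

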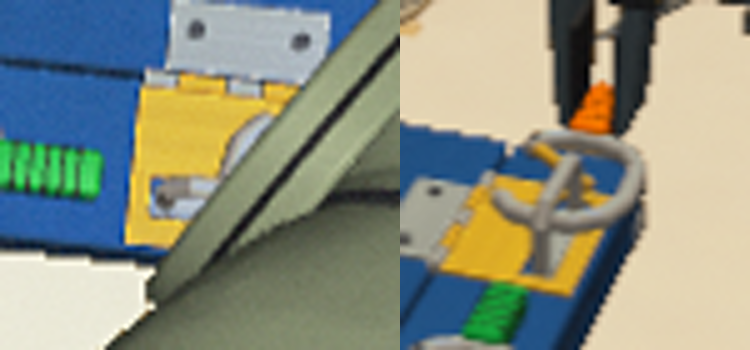

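The side view shows the right leg inside the ring mouth, with the gate swung in and not past its end yet. I'll push on.

Request:
step_arm(
  plan=[0, 0.3, 0, 0, 0, 0, 0, 0.3, 0, 0, 0, 0, 0, 0.2, 0, 0, 0, 0, 0, 0, 0, 0, 0, 0],
)

```text
time_s: 11.1
ee_pos: [570.3, -366.5, 66.2]
ee_rot: [179.9, 0.1, 90.0]
force: [0.7, -3.4, -2.8]
gripper_width: 17.8
gripper_force: 40.0
```

Request:
step_arm(
  plan=[0, 0.2, 0, 0, 0, 0, 0, 0.2, 0, 0, 0, 0, 0, 0, 0, 0, 0, 0],
)

```text
time_s: 11.35
ee_pos: [573.5, -365.4, 65.9]
ee_rot: [180.0, -0.1, 90.0]
force: [-0.4, 0.6, -1.4]
gripper_width: 17.8
gripper_force: 40.0
```

Request:
step_arm(
  plan=[0.15, -0.4, 0, 0, 0, 0, 0.15, -0.4, 0, 0, 0, 0, 0.15, -0.4, 0, 0, 0, 0, 0.15, -0.3, 0, 0, 0, 0, 0, 0, 0, 0, 0, 0],
)

```text
time_s: 11.77
ee_pos: [557.0, -359.4, 66.0]
ee_rot: [-179.9, -0.0, 90.0]
force: [-0.4, -0.7, -1.1]
gripper_width: 17.8
gripper_force: 40.0
```

```bash
python3 -c "
from w import *
look('i.png',(('side',(310,140,370,200)),),9)"
```

```text
[ 557.  -359.4   66. ] [-0.4 -0.7 -1.1]
```

View pics/i.png

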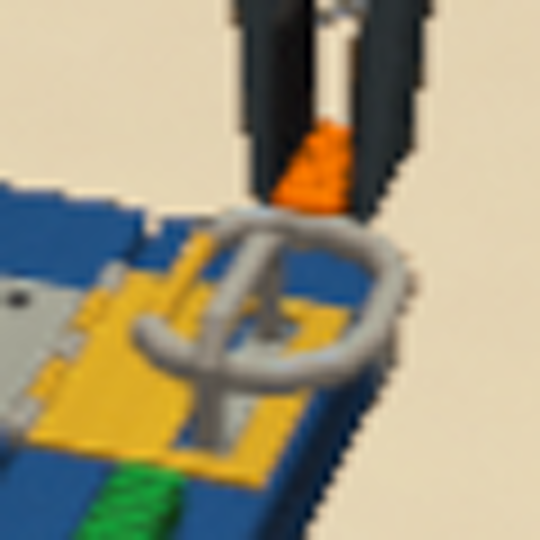

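The gate is shut behind the right leg, with the brass bar straight from about (205,240) to (165,300). The leg is inside the ring. Next I lower, release and withdraw.

Request:
step_arm(
  plan=[-0.2, 0, 0.1, 0, 0, 0, 0, 0, 0.15, 0, 0, 0, 0, 0, 0.1, 0, 0, 0, 0, 0, 0, 0, 0, 0],
)

```text
time_s: 12.15
ee_pos: [558.1, -362.1, 62.2]
ee_rot: [-180.0, -0.0, 90.0]
force: [-0.5, 1.0, -0.2]
gripper_width: 17.6
gripper_force: 40.0
```

Request:
step_arm(
  plan=[0, 0, 0, 0, 0, 0, 0, 0, 0, 0, 0, 0, 0, 0, 0, 0, 0, 0, 0, 0, 0, 0, 0, 0, 0, 0, 0, 0, 0, 0],
  hand=3.6,
)

```text
time_s: 12.57
ee_pos: [558.1, -362.0, 62.6]
ee_rot: [180.0, 0.0, 90.0]
force: [-1.1, 0.0, -0.2]
gripper_width: 36.1
gripper_force: 0.0
```

Request:
step_arm(
  plan=[0, 0, -1, 0, 0, 0, 0, 0, -2, 0, 0, 0, 0, 0, -3, 0, 0, 0, 0, 0, -3, 0, 0, 0, 0, 0, -3, 0, 0, 0],
)

```text
time_s: 12.98
ee_pos: [557.9, -361.9, 184.5]
ee_rot: [180.0, 0.0, 90.0]
force: [0.4, 0.1, 0.0]
gripper_width: 36.1
gripper_force: 0.0
```

Request:
step_arm(
  plan=[-3, -2, 0, 0, 0, 0, -3, -3, 0, 0, 0, 0, -3, -3, 0, 0, 0, 0, -3, -3, 0, 0, 0, 0, -2, -2, 0, 0, 0, 0],
)

```text
time_s: 13.4
ee_pos: [427.0, -502.7, 183.6]
ee_rot: [-180.0, 0.1, 89.9]
force: [0.6, -0.5, 0.8]
gripper_width: 36.3
gripper_force: 0.0
```

```bash
python3 -c "
from w import *
look('j.png',(('top',(250,130,400,260)),('side',(280,120,390,250))),3)"
```

```text
[ 427.  -502.7  183.6] [ 0.6 -0.5  0.8]
```

View pics/j.png

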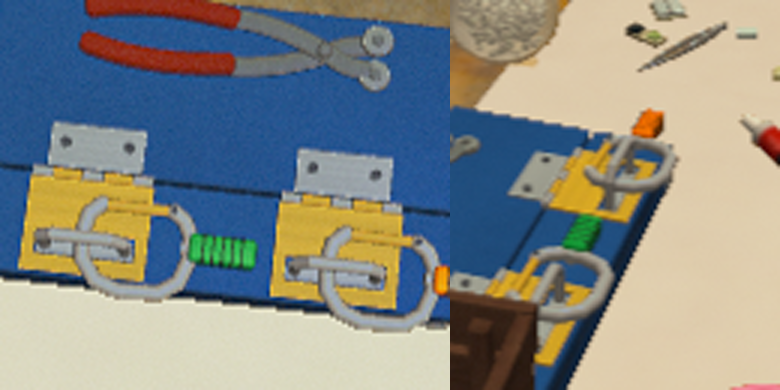

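The top view shows the spare hook clipped exactly like the green one. The right leg at (375,270) is inside the ring, the gate is shut from (345,235) to (415,243), the strap is flat, and the other items are where they were.

```bash
python3 -c "
from h import *
print(env.job_done())"
```

```text
the job is handed in; nothing more can be done
None
```

The strap is folded flat over its staple, and the orange-grip hook is clipped on the staple's right leg with its gate shut and left lying on the case. I've handed the job in; the robot's clock read 13.4 s after the last move.

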